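# Shut and lock the microscope-slide cabinet

### The job

Close up the slide cabinet: with the fingertips, push all three drawers gently fully home, and only then push the black tab of the slide lock on its top all the way to the left. The drawers are full of glass slides, so do not slam them; do not force anything, and leave the pots and other things standing where they are.

Things in the scene. Friction and masses are not known exactly. Their poses are not given: they have to be found in the camera images.
- cabinet_top_front (a point): Grey steel microscope-slide cabinet, 250 mm deep (along its own x), 340 mm wide (its y), 95 mm tall, fixed to the table and standing somewhat turned. This point is the middle of the top edge of its front face; its x axis points level into the cabinet (away from the robot, the way drawers are pushed shut), its y axis to the left along the front, z up.
- drawer_left_front (a point): The left drawer (as seen from the robot), 111 mm to the left of the cabinet's middle. White front 102 mm wide, from 10 to 82 mm above the table, flat but for a steel pull 46 mm wide and 12 mm proud, 20 to 32 mm above the table. Open on top, slides inside. This point: middle of the outer face of the front, 55 mm above the table; axes as the cabinet's.
- drawer_left (a joint): How far the left drawer is pulled out, m: 0 is fully home against its stop (front flush with the cabinet's front), 0.12 the most. Slides with about 2 N of friction and stays where it is left.
- drawer_middle_front (a point): The middle drawer (as seen from the robot), at the cabinet's middle. White front 102 mm wide, from 10 to 82 mm above the table, flat but for a steel pull 46 mm wide and 12 mm proud, 20 to 32 mm above the table. Open on top, slides inside. This point: middle of the outer face of the front, 55 mm above the table; axes as the cabinet's.
- drawer_middle (a joint): How far the middle drawer is pulled out, m: 0 is fully home against its stop (front flush with the cabinet's front), 0.12 the most. Slides with about 2 N of friction and stays where it is left.
- drawer_right_front (a point): The right drawer (as seen from the robot), 111 mm to the right of the cabinet's middle. White front 102 mm wide, from 10 to 82 mm above the table, flat but for a steel pull 46 mm wide and 12 mm proud, 20 to 32 mm above the table. Open on top, slides inside. This point: middle of the outer face of the front, 55 mm above the table; axes as the cabinet's.
- drawer_right (a joint): How far the right drawer is pulled out, m: 0 is fully home against its stop (front flush with the cabinet's front), 0.12 the most. Slides with about 2 N of friction and stays where it is left.
- lock_tab (a point): Slide lock on the cabinet's top, 75 mm behind its front edge: low steel plate with an upright black tab, 26 mm (cabinet x) by 12 mm (cabinet y), from 6 to 32 mm above the cabinet's top. This point: middle of the tab's top, 127 mm above the table, axes as the cabinet's. Moves left (+y) to lock. Guide strips beside it 6 mm high, end bars 8 mm high, 66 mm left and right of the cabinet's middle.
- lock (a joint): How far the slide lock is pushed to the left, m: 0 at the right-hand stop (unlocked), 0.05 at the left-hand stop (locked). About 1.5 N of friction; stays where it is left. The tab stands 25 mm right of the cabinet's middle at 0 and 25 mm left of it at 0.05.
- pot: Bystander, loose, to be left alone: small clear lidded pot, 40 mm across, 48 mm tall, standing on the cabinet's top. Origin at the centre of its underside.
- stub: Bystander, loose, to be left alone: aluminium specimen stub, 38 mm across, 22 mm tall, standing on the cabinet's top. Origin at the centre of its underside.
- jar: Bystander, loose, to be left alone: amber glass jar, 60 mm across, 80 mm tall, on the table beside the cabinet's left end. Origin at the centre of its underside.
- dropper: Bystander, loose, to be left alone: small glass bottle, 40 mm across, 85 mm tall, on the table beside the cabinet's right end. Origin at the centre of its underside.
- mouse: Bystander, loose, to be left alone: black computer mouse, 105 x 58 x 33 mm, on the table. Origin at the centre of its underside.
- clamp: Bystander, loose, to be left alone: aluminium stage clamp, 60 x 68 x 18 mm, on the table. Origin at the centre of its underside.
- slidecab: The same cabinet with its drawers and lock, taken as a whole. Origin at the middle of the foot of its front face, on the table; axes as above.

How it is judged:
By the outcome, as a careful person would: the job done as asked, in the order asked, and still so for the second after the job is handed in, with the robot touching nothing.
It also fails if it takes over 56 s, if anything falls off the work surface, if the arm or the gripper's body presses on something with over 40 N, if the wrist force passes 120 N, or if a joint passes its speed limit or range.

### The arm

A 7-joint arm with a two-finger parallel gripper is mounted at the origin on the work surface. World frame = base frame: x ahead of the robot, y to its left, z up, the work surface at z = 0. Lengths are in mm, angles in rad, forces in N, time in s.
With the tool pointing down it reaches from about 425 to 875 mm from the base axis. Payload 8.4 kg.
Tool frame: the origin (TCP) lies midway between the tips of the shut fingers; the grasp point (between the pads) lies 19 mm behind it; x points along the fingers, z is the direction in which the jaws open and shut, and the axes are right-handed (so a half turn about x gives the same grasp; the last joint's range is limited). The gripper opens to 87 mm and grips with 3 to 60 N. Pads are 19 mm wide; open, the fingers measure 117 mm over their backs; the gripper's body (75 mm by 190 mm) begins 51 mm behind the grasp point.
Start: joints at [1.081, 0.333, 0.04, 1.465, -0.013, 1.343, -0.059], TCP at [247.579, -600.973, 222.546] pointing down, gripper open.
Joint ranges: [-2.58, 2.58], [-0.38, 2.09], [-1.3, 1.39], [0.25, 2.4], [-1.5, 4.64], [0.08, 2.09], [-2.65, 2.65]. Speed limits (rad/s): [2.22, 2.22, 2.79, 2.79, 3.14, 3.14, 3.14].

### API

Orientations are given as a unit quaternion [w, x, y, z].
In Python, from rig import ctrl gives the robot as it stands. The module is installed in compiled form; this text tells all that it offers. Calls block until the motion is done:
- ctrl.move_to(position, orientation): joint-space move of the TCP to a pose.
- ctrl.move_straight(position, vel=150, rotation=None, force_limit=None): straight line of the TCP; rotation=None keeps the orientation; vel is the mean speed in mm/s. With force_limit (N) it stops when the force on the tool has changed by that much, and returns True; else False.
- ctrl.movej(angles): joint-space move.
- ctrl.command_gripper(opening, strength=None): opening from 0.0 (shut) to 1.0 (fully open); strength is the grip in N (None keeps the last); returns when the fingers have stopped.
- ctrl.hold(seconds).
- ctrl.ik(position, orientation): joint angles nearest the present ones, or None.
- ctrl.read_camera(name): name is "scene" or "top" or "wrist"; returns (picture, depth): 384x512x3 uint8, red, green, blue; 384x512 float32, mm along the optical axis (not along the pixel's ray), 0 where there is no reading.
- ctrl.get_calibration(name): a dict with "K" (3x3 intrinsics, pixels), "R" (3x3) and "t" (3): a world point X has camera coordinates R X + t. Camera axes: x right, y down, z forward; pixel columns grow to the right and rows downward; lengths in mm; the calibration is good to about 2 mm. The wrist camera is an equidistant fisheye: a pixel r from the principal point sees the ray r / f radians off the axis. A picture is of the moment at which its call begins: read the wrist's pose just before it. get_calibration takes no time and is no camera call; for the wrist camera it gives the pose at the moment of the call.
A pose or a line that the arm cannot do raises ctrl.IKError and nothing moves.
- ctrl.finish_job(): hands the job in, once; it reports no verdict.
Readings, each from a call of its own:
- ctrl.get_clock(): time.
- ctrl.get_q(): joint angles.
- ctrl.get_joint_velocities(): joint speeds.
- ctrl.get_joint_efforts(): joint torques, N m.
- ctrl.get_eef_pos(): TCP position.
- ctrl.get_tcp_rot(): TCP orientation.
- ctrl.get_force(): force on the tool from outside, world axes, zero at the start.
- ctrl.get_ft_torque(): the same for the moment, N m.
- ctrl.get_grip_width(): opening from 0.0 (shut) to 1.0 (fully open).
Only numpy, scipy, OpenCV 4.12 (cv2) and the standard library are available. Lean on these libraries where they do the work, as an engineer would, in place of code of your own. Each camera call takes 0.05 s, during which the arm holds its last target.

## Working session

There is one attempt and no reset: what is moved stays moved. The work goes in short steps, each a Python script; the robot and the scene stay as the last script left them, time stands still between calls to the robot, and variables do not carry over. Pictures are saved under pics/ and viewed, and the job is handed in when it is done.

```bash
mkdir -p pics; python3 - <<'E'
from rig import ctrl
import cv2,numpy as np
for n in ["scene","top","wrist"]:
    c=ctrl.get_calibration(n); im,d=ctrl.read_camera(n)
    np.savez(f"pics/{n}0.npz",im=im,d=d,**c)
    cv2.imwrite(f"pics/{n}0.png",im[:,:,::-1]); print(n,c['K'].tolist(),c['R'].round(3).tolist(),c['t'].round(1))
print(ctrl.get_clock(),ctrl.get_tcp_rot(),ctrl.get_eef_pos())
E
```

```text
scene [[379.0311108131004, 0.0, 261.52704965875483], [0.0, 379.0311108131004, 188.6340300040915], [0.0, 0.0, 1.0]] [[0.628, 0.778, -0.011], [0.424, -0.354, -0.834], [-0.653, 0.519, -0.552]] [-354.9 -141.  1418.7]
top [[451.2896815300799, 0.0, 269.2910747697302], [0.0, 451.2896815300799, 189.56006186075322], [0.0, 0.0, 1.0]] [[-0.016, -1.0, 0.004], [-0.988, 0.015, -0.151], [0.151, -0.006, -0.988]] [  27.   543.8 1545.8]
wrist [[297.3186396354542, 0.0, 253.65058161530433], [0.0, 297.3186396354542, 186.660220136163], [0.0, 0.0, 1.0]] [[0.382, -0.924, -0.0], [-0.893, -0.369, 0.256], [-0.237, -0.097, -0.967]] [-647.8  -29.6  388.6]
0.15 [ 0.58720523  0.39361269  0.58793407 -0.39318266] [ 247.48083442 -600.66633872  221.88977866]
```

View pics/scene0.png

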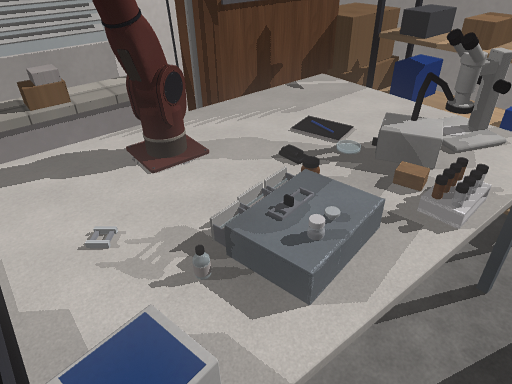

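View pics/top0.png

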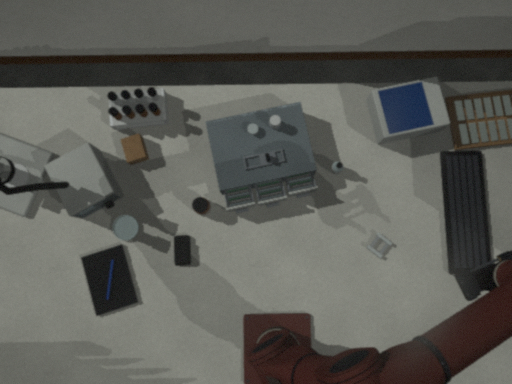

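View pics/wrist0.png

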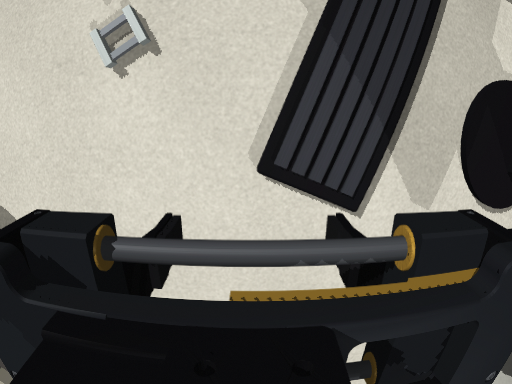

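The top view shows the cabinet at about (262,150), with the drawers on its near side at about (240–315,190) and the tab near (268,159). The pot and stub are at (253,128) and (275,121). I'll zoom in on both.

```bash
python3 - <<'E'
import cv2,numpy as np
a=cv2.imread("pics/top0.png")[90:220,185:355]; a=cv2.convertScaleAbs(a,alpha=1.6)
cv2.imwrite("pics/top0c.png",cv2.resize(a,None,fx=4.5,fy=4.5,interpolation=cv2.INTER_CUBIC))
a=cv2.imread("pics/scene0.png")[145:295,190:390]
cv2.imwrite("pics/scene0c.png",cv2.resize(a,None,fx=4,fy=4,interpolation=cv2.INTER_CUBIC))
z=np.load("pics/top0.npz"); 
v,u=np.mgrid[0:384,0:512]
r=np.stack([(u-z['K'][0,2])/z['K'][0,0],(v-z['K'][1,2])/z['K'][1,1],np.ones(u.shape)],-1)*z['d'][...,None]
P=(r-z['t'])@z['R']
m=(P[...,2]>85)&(P[...,2]<105)&(u>190)&(u<330)&(v>90)&(v<215)
c=m.astype(np.uint8)
n,l,s,_=cv2.connectedComponentsWithStats(c); k=1+np.argmax(s[1:,4]); mm=l==k
print(s[k], np.median(P[mm][:,2]))
pts=P[mm][:,:2].astype(np.float32); rc=cv2.minAreaRect(pts); print(rc,cv2.boxPoints(rc))
E
```

```text
[ 205  102  112   90 6643] 94.90962392796918
((692.0164794921875, 47.56742858886719), (253.34092712402344, 339.9870300292969), 11.64220905303955) [[ 533.6474    188.5016  ]
 [ 602.25665  -144.49083 ]
 [ 850.38556   -93.366745]
 [ 781.7763    239.62569 ]]
```

View pics/top0c.png

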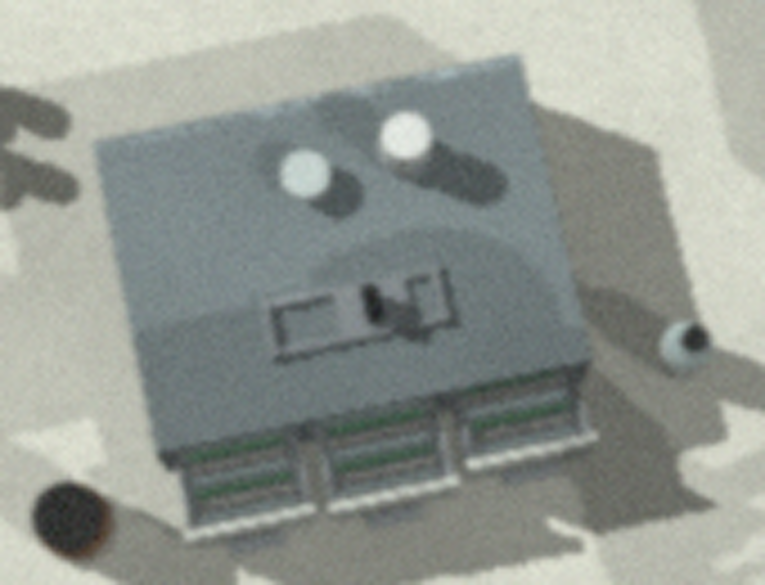

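View pics/scene0c.png

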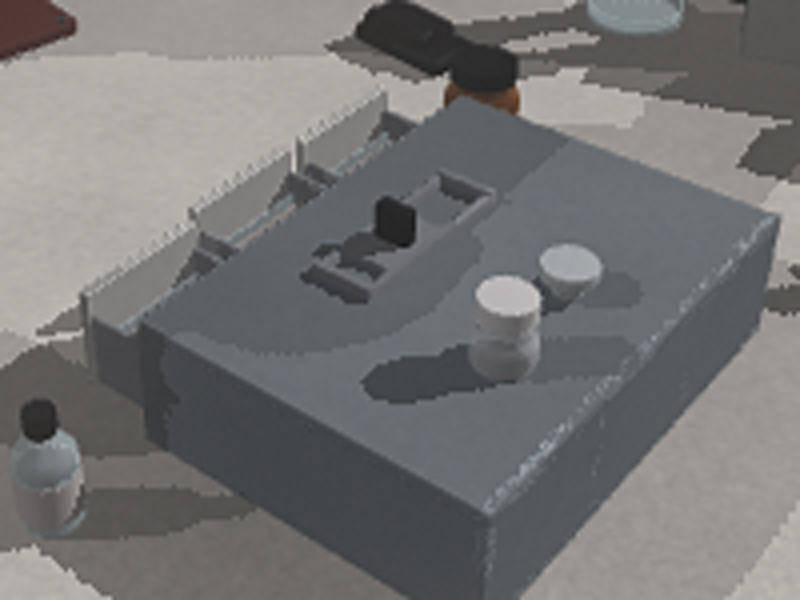

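```bash
cat > h.py <<'E'
import numpy as np
from scipy.spatial.transform import Rotation as Ro
yaw=np.deg2rad(11.64)
ex=np.array([np.cos(yaw),np.sin(yaw),0]); ey=np.array([-np.sin(yaw),np.cos(yaw),0])
F0=np.array([569.,22.,0.])
def W(x,y,z): return F0+ex*x+ey*y+np.array([0,0,z])
def quat(s):  # tool x down, tool z = s*ey
    X=np.array([0,0,-1.]);Z=s*ey;Y=np.cross(Z,X)
    q=Ro.from_matrix(np.stack([X,Y,Z],1)).as_quat(); return np.array([q[3],*q[:3]])
def cloud(im,d,c):
    v,u=np.mgrid[0:384,0:512];K=c['K']
    r=np.stack([(u-K[0,2])/K[0,0],(v-K[1,2])/K[1,1],np.ones(u.shape)],-1)*d[...,None]
    P=(r-c['t'])@c['R']; Q=P-F0
    return np.stack([Q@ex,Q@ey,P[...,2]],-1)
E
python3 - <<'E'
from h import *; import cv2
from rig import ctrl
for n in ['top','scene']:
    z=np.load(f"pics/{n}0.npz"); C=cloud(z['im'],z['d'],z)
    ok=z['d']>0
    for nm,y in [('L',111),('M',0),('R',-111)]:
        m=ok&(abs(C[...,1]-y)<45)&(C[...,0]<-15)&(C[...,0]>-130)&(C[...,2]>74)&(C[...,2]<88)
        p=C[m]; print(n,nm,m.sum(),np.percentile(p[:,0],[0,5,50,95]).round(1) if len(p) else '')
    m=ok&(abs(C[...,1])<150)&(C[...,2]>90)&(C[...,2]<99); p=C[m]
    for y in range(-140,141,70):
        s=p[abs(p[:,1]-y)<12]; print('  top front/back x',y,np.percentile(s[:,0],[0,1,99,100]).round(1))
    m=ok&(abs(C[...,0]-130)<20)&(C[...,2]>90)&(C[...,2]<99)&(abs(C[...,1])<260);print('  y range',C[m][:,1].min(),C[m][:,1].max())
    m=ok&(C[...,2]>115)&(C[...,2]<135)&(abs(C[...,0]-75)<40)&(abs(C[...,1])<70);print('  tab',m.sum(),C[m].mean(0),C[m].min(0),C[m].max(0))
    m=ok&(C[...,2]>108)&(C[...,2]<160)&(C[...,0]>105)&(C[...,0]<250)&(abs(C[...,1])<170);print('  pots',C[m].min(0),C[m].max(0))
z=np.load("pics/wrist0.npz"); cam=-z['R'].T@z['t']; T=ctrl.get_eef_pos(); q=ctrl.get_tcp_rot()
Rt=Ro.from_quat([*q[1:],q[0]]).as_matrix(); print('cam in tool',Rt.T@(cam-T)); print(Rt.round(2))
for s in (1,-1):
    for p in [(-100,111,55),(-10,-111,55),(75,-60,160)]: print(s,p,ctrl.ik(W(*p),quat(s)))
E
```

```text
top L 67 [-67.7 -66.9 -63.3 -59.4]
top M 67 [-71.2 -70.3 -66.7 -62.5]
top R 64 [-61.  -60.5 -57.1 -52.9]
  top front/back x -140 [ -0.6   2.  247.2 249.1]
  top front/back x -70 [ -0.5   1.6 248.1 251.4]
  top front/back x 0 [ -0.7   0.9 247.1 250.6]
  top front/back x 70 [  0.4   1.9 248.1 250.8]
  top front/back x 140 [-506.4    1.4  247.6  251. ]
  y range -169.53136160206998 170.14871936876702
  tab 28 [ 73.65859649 -13.63310944 125.71465607] [ 61.28440773 -19.5354955  119.78151357] [ 85.98462042  -7.85837135 133.98460981]
  pots [165.73384752 -83.27819647 108.83225577] [206.84478715  31.54919163 152.29858748]
scene L 89 [-69.2 -67.2 -60.4 -58.2]
scene M 106 [-70.9 -69.8 -63.5 -61.5]
scene R 132 [-62.8 -60.1 -54.3 -52.1]
  top front/back x -140 [ -0.8   2.8 248.3 249.6]
  top front/back x -70 [-1154.  -1147.9   248.8   249.5]
  top front/back x 0 [-1140.6 -1134.    249.2   249.7]
  top front/back x 70 [-501.4 -495.4  249.6  250.3]
  top front/back x 140 [-2044.  -1641.6   250.    250.5]
  y range -171.03470628775412 169.74200381575915
  tab 63 [ 76.68351599 -16.89901821 123.43366
[... 226 characters left out ...]
3226]
[[-0.    0.92  0.38]
 [ 0.    0.38 -0.92]
 [-1.   -0.   -0.  ]]
1 (-100, 111, 55) [ 0.5382153   0.23473772 -0.94443066  2.05858077  0.23265963  0.95665195
  1.24529404]
1 (-10, -111, 55) [ 0.59143416  0.42906377 -0.63120966  1.77472356  0.29006586  1.03205161
  1.62677988]
1 (75, -60, 160) [ 0.45620002  0.46179422 -0.66232796  1.50261977  0.29031905  1.27704609
  1.53437533]
-1 (-100, 111, 55) [ 0.43821494  0.20676975 -0.83090111  2.06208254  0.18784533  0.94744952
 -1.86010751]
-1 (-10, -111, 55) [ 0.40669374  0.38486284 -0.39952159  1.78409027  0.17362296  1.00720691
 -1.42739194]
-1 (75, -60, 160) [ 0.32059043  0.42258144 -0.47075209  1.51010733  0.19688652  1.25611078
 -1.54326546]
```

The cabinet pose agrees between the two cameras. The drawers stand out about 67 mm (left), 70 mm (middle) and 60 mm (right), and the tab is at y ≈ -15. I'll start with the right drawer.

```bash
cat >> h.py <<'E'
Q=quat(1)
def cab(p): q=np.array(p)-F0; return np.array([q@ex,q@ey,p[2]]).round(1)
def push(ctrl,y,out,z=55):
    ctrl.move_straight(W(-out-22,y,z),vel=120,force_limit=15)
    f0=np.array(ctrl.get_force())
    r=ctrl.move_straight(W(-22,y,z),vel=32,force_limit=10)
    print('fast',r,cab(ctrl.get_eef_pos()),(np.array(ctrl.get_force())-f0).round(1))
    if not r:
        r=ctrl.move_straight(W(4,y,z),vel=9,force_limit=6)
        print('slow',r,cab(ctrl.get_eef_pos()),(np.array(ctrl.get_force())-f0).round(1))
    print(ctrl.get_clock())
def snap(ctrl,n,f):
    import cv2
    c=ctrl.get_calibration(n); im,d=ctrl.read_camera(n); cv2.imwrite(f"pics/{f}.png",im[:,:,::-1]); np.savez(f"pics/{f}.npz",im=im,d=d,**c); return im,d,c
E
python3 - <<'E'
from h import *; from rig import ctrl
ctrl.command_gripper(0.0,10)
ctrl.move_to(W(-95,-111,180),Q)
print(ctrl.get_clock(),cab(ctrl.get_eef_pos()))
push(ctrl,-111,62)
snap(ctrl,'wrist','w1')
E
```

```text
3.6833 [ -95.2 -111.9  180. ]
fast False [ -22.1 -110.9   55. ] [-0.4 -1.7 -0.8]
slow True [ -13.9 -110.8   54.5] [ 0.1 -0.  -1.3]
8.2583
```

View pics/w1.png

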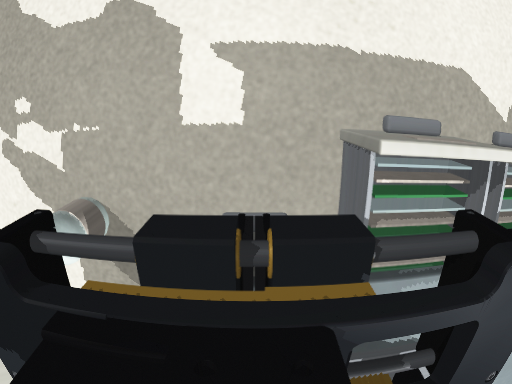

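```bash
cat >> h.py <<'E'
def meas(ctrl,tag,zmax=88):
    for n in ['top','scene']:
        im,d,c=snap(ctrl,n,n+tag); C=cloud(im,d,c)
        for nm,y in [('L',111),('M',0),('R',-111)]:
            m=(d>0)&(abs(C[...,1]-y)<45)&(C[...,0]<6)&(C[...,0]>-130)&(C[...,2]>74)&(C[...,2]<87)
            p=C[m]; print(n,nm,m.sum(),np.percentile(p[:,0],[0,5,50]).round(1) if len(p) else '')
        m=(d>0)&(C[...,2]>115)&(C[...,2]<135)&(abs(C[...,0]-75)<25)&(abs(C[...,1])<70);p=C[m]
        if len(p): print('tab',p.mean(0).round(1),p.min(0).round(1),p.max(0).round(1))
E
python3 - <<'E'
from h import *; from rig import ctrl; import cv2
ctrl.move_straight(W(-70,-111,55),vel=120)
meas(ctrl,'2')
for n,s in [('top',(slice(90,220),slice(185,355))),('scene',(slice(145,275),slice(190,360)))]:
    a=cv2.imread(f'pics/{n}2.png')[s]; cv2.imwrite(f'pics/{n}2c.png',cv2.resize(a,None,fx=4.5,fy=4.5,interpolation=cv2.INTER_CUBIC))
print(ctrl.get_clock())
E
```

```text
top L 69 [-68.2 -67.4 -63.2]
top M 50 [-71.  -70.  -66.8]
top R 5 [-1.  -0.8 -0.1]
tab [ 73.6 -13.6 126. ] [ 60.  -19.8 117.6] [ 85.9  -7.6 132.7]
scene L 88 [-68.7 -66.1 -60.6]
scene M 104 [-70.8 -69.3 -63.8]
scene R 43 [-77.8 -76.3 -58.7]
tab [ 76.9 -16.7 123.2] [ 61.7 -21.5 115.4] [ 87.8  -8.4 129.5]
9.0167
```

View pics/top2c.png

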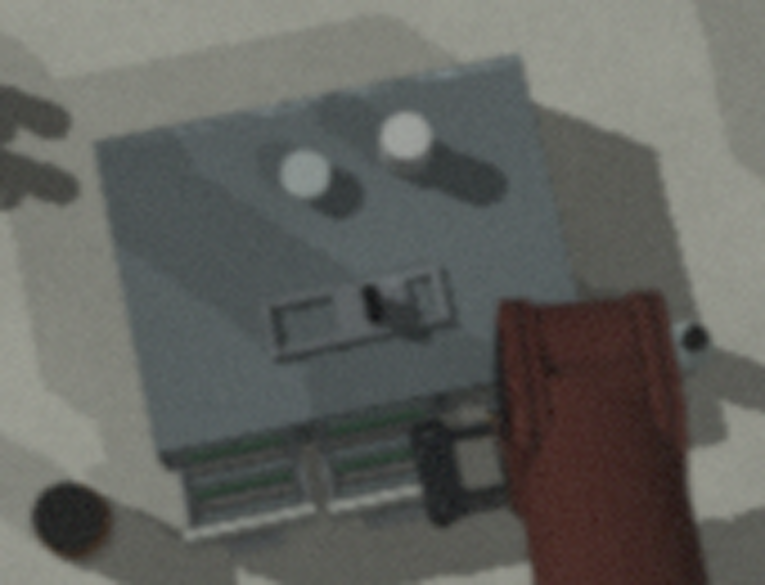

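View pics/scene2c.png

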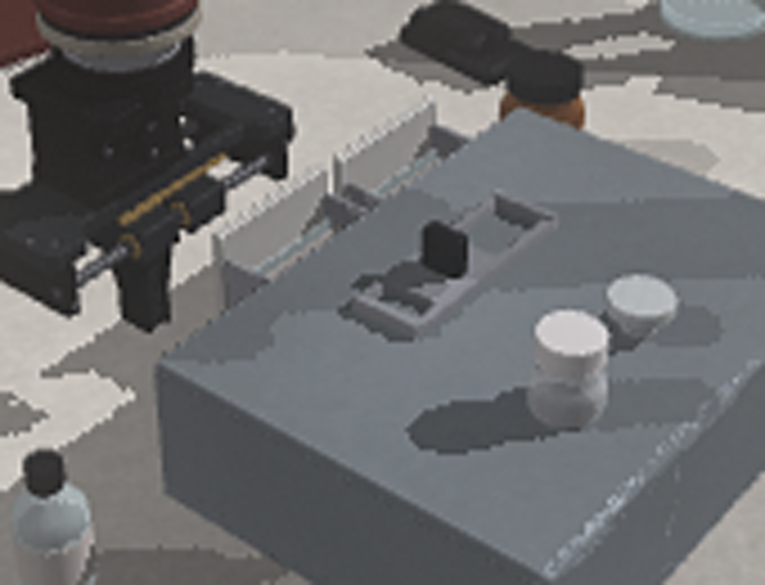

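The right drawer is in. I'll re-press it gently to confirm its stop, then do the middle one.

```bash
python3 - <<'E'
from h import *; from rig import ctrl
ctrl.move_straight(W(-24,-111,55),vel=70,force_limit=8)
r=ctrl.move_straight(W(-2,-111,55),vel=9,force_limit=9); print('re',r,cab(ctrl.get_eef_pos()),ctrl.get_force())
ctrl.move_straight(W(-112,-111,55),vel=130)
ctrl.move_straight(W(-112,0,55),vel=120)
push(ctrl,0,71)
r=ctrl.move_straight(W(0,0,55),vel=9,force_limit=9); print('re',r,cab(ctrl.get_eef_pos()),ctrl.get_force(),ctrl.get_clock())
E
```

```text
re True [ -14.  -110.9   54.4] [-0.22773634 -1.00243281 -0.12891699]
fast False [-22.    0.1  55. ] [-0.5 -0.8 -1.2]
slow True [-13.7   0.1  54.5] [0.  1.2 0.2]
17.1167
re True [-13.8  -0.1  53.6] [-0.82811867  0.57699802 -0.07823039] 17.6917
```

```bash
python3 - <<'E'
from h import *; from rig import ctrl; import cv2
ctrl.move_straight(W(-112,0,55),vel=130)
ctrl.move_straight(W(-112,111,55),vel=120)
push(ctrl,111,68)
r=ctrl.move_straight(W(0,111,55),vel=9,force_limit=9); print('re',r,cab(ctrl.get_eef_pos()),ctrl.get_force(),ctrl.get_clock())
ctrl.move_straight(W(-60,111,55),vel=130)
ctrl.move_straight(W(-60,60,190),vel=200)
ctrl.move_straight(W(75,-75,190),vel=200)
meas(ctrl,'3')
cv2.imwrite('pics/w3.png',snap(ctrl,'wrist','w3')[0][:,:,::-1])
for n,s in [('top',(slice(90,220),slice(185,355))),('scene',(slice(145,275),slice(190,360)))]:
    a=cv2.imread(f'pics/{n}3.png')[s]; cv2.imwrite(f'pics/{n}3c.png',cv2.resize(a,None,fx=4.5,fy=4.5,interpolation=cv2.INTER_CUBIC))
print(cab(ctrl.get_eef_pos()),ctrl.get_clock())
E
```

```text
fast False [-22.  111.1  55. ] [-0.7 -1.8 -1.1]
slow True [-13.5 111.   54.6] [ 0.5 -0.3 -1. ]
23.6
re True [-13.6 110.7  53.6] [-0.66408121  0.26635243  0.93181174] 24.175
top L 21 [-0.3  0.1  0.6]
top M 16 [-1.1 -0.5  0.4]
top R 0 
tab [ 71.  -13.7 125.1] [ 61.9 -20.  116.8] [ 78.9  -7.8 131.8]
scene L 0 
scene M 0 
scene R 0 
tab [ 76.8 -16.8 123.5] [ 63.  -20.9 115.4] [ 88.2  -8.8 129. ]
[ 74.7 -74.1 190.4] 26.8167
```

View pics/w3.png

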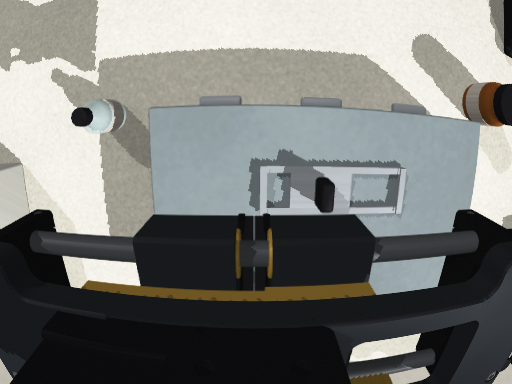

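View pics/scene3c.png

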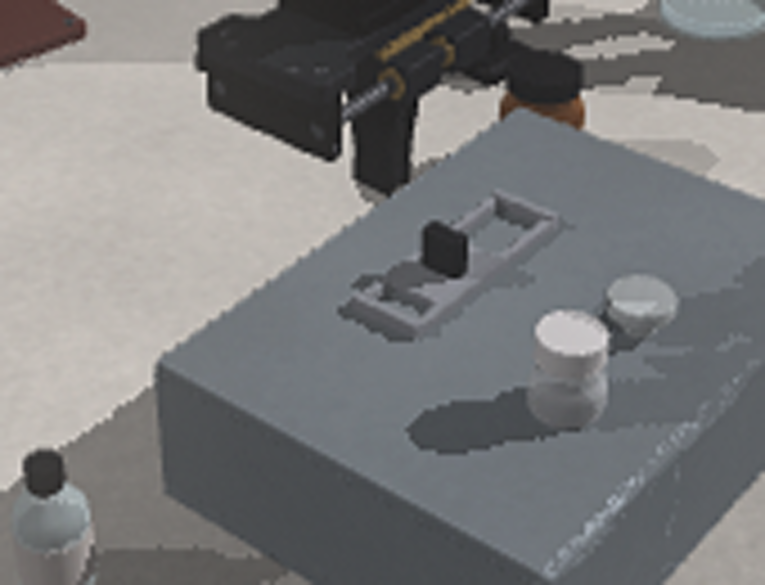

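All three pulls stand out evenly and the fronts are flush. Next is the lock tab.

```bash
python3 - <<'E'
from h import *; from rig import ctrl; import cv2
print(ctrl.move_straight(W(75,-58,150),vel=100,force_limit=15), ctrl.move_straight(W(75,-58,114),vel=60,force_limit=8),cab(ctrl.get_eef_pos()))
r=ctrl.move_straight(W(75,-6,114),vel=28,force_limit=8); print(r,cab(ctrl.get_eef_pos()),ctrl.get_force())
if not r:
    r=ctrl.move_straight(W(75,20,114),vel=9,force_limit=6); print(r,cab(ctrl.get_eef_pos()),ctrl.get_force())
    r=ctrl.move_straight(W(75,22,114),vel=9,force_limit=9); print(r,cab(ctrl.get_eef_pos()),ctrl.get_force())
print(ctrl.get_clock())
E
```

```text
False False [ 75.2 -58.  114.1]
False [ 75.  -6. 114.] [ 0.38718132 -0.47525106 -0.16351343]
True [ 74.8  10.1 113.6] [ 0.70426283  0.17222727 -0.07557663]
True [ 74.3  10.1 112.8] [-0.56238111  0.2268047  -0.51621848]
32.6083
```

```bash
python3 - <<'E'
from h import *; from rig import ctrl; import cv2
ctrl.move_straight(W(75,-15,114),vel=80)
ctrl.move_straight(W(75,-15,200),vel=120)
ctrl.move_straight(W(-60,-140,260),vel=200)
meas(ctrl,'4'); snap(ctrl,'wrist','w4')
print([c for c in [cab(ctrl.get_eef_pos())]],ctrl.get_clock())
ims=[]
for n,s in [('top',(slice(90,220),slice(185,355))),('scene',(slice(145,275),slice(190,360)))]:
    ims.append(cv2.resize(cv2.imread(f'pics/{n}4.png')[s],None,fx=2.35,fy=2.35,interpolation=cv2.INTER_CUBIC))
cv2.imwrite('pics/both4.png',np.hstack(ims))
z0=np.load('pics/top0.npz');z4=np.load('pics/top4.npz')
for z in (z0,z4):
    C=cloud(z['im'],z['d'],z)
    m=(C[...,2]>108)&(C[...,2]<160)&(C[...,0]>140)&(C[...,0]<230)&(abs(C[...,1])<110)
    n,l,s,c=cv2.connectedComponentsWithStats(m.astype(np.uint8)); print([C[l==k].mean(0).round(1).tolist() for k in range(1,n) if s[k,4]>20])
E
```

```text
top L 20 [-0.4 -0.2  0.9]
top M 15 [-0.7 -0.6  0.4]
top R 7 [-0.5 -0.4  0.1]
tab [ 73.3  25.6 126. ] [ 61.7  19.3 115.6] [ 87.4  31.5 133.6]
scene L 0 
scene M 0 
scene R 0 
tab [ 76.8  22.6 123.4] [ 63.7  17.4 115.5] [ 87.9  29.9 128.9]
[array([ -59.4, -138.9,  259.5])] 35.2
[[184.6, -64.0, 137.6], [182.7, 14.1, 117.0]]
[[184.7, -64.0, 136.4], [182.9, 13.9, 116.2]]
```

View pics/both4.png

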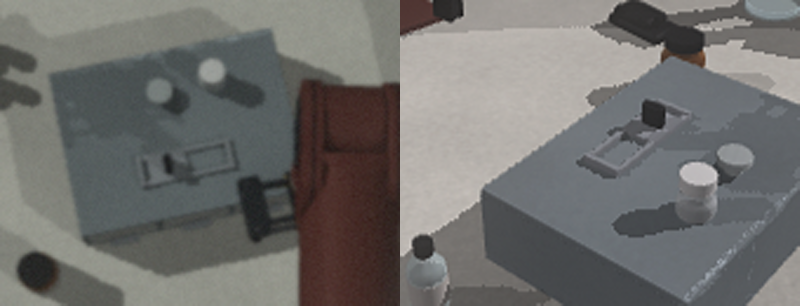

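View pics/w4.png

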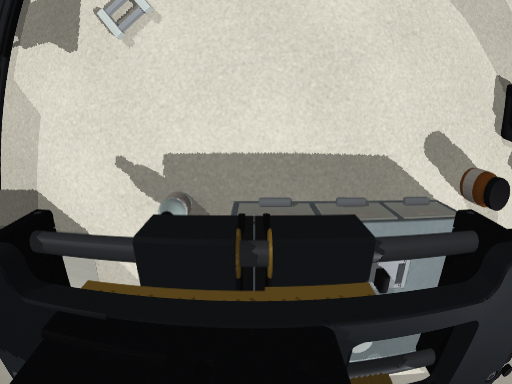

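The tab now sits at y ≈ +25 (locked stop), all three drawers are flush to within about 1 mm, and the pot and stub haven't moved. The wrist view shows the three fronts in line at (235–455,208). I'm handing the job in.

```bash
python3 -c "
from rig import ctrl
print(ctrl.get_force(),ctrl.get_clock()); ctrl.finish_job()"
```

```text
[ 0.27214148  0.06502874 -0.50210776] 35.2
the job is handed in; nothing more can be done
```

The slide cabinet is closed and locked, and the job was handed in at 35.2 s of the 56 s allowed.

- **Drawers:** I pushed them in with the shut fingertips in the order right, middle, left. Each went in at about 32 mm/s, then about 9 mm/s onto its stop with a 6 N limit. A second press with a 9 N limit stopped each one at the same place.
- **Lock:** only after that did I push the black tab left, slowing to 9 mm/s at the end, until it stopped. A second press moved it no further.
- **Last checks:** after the arm backed off, the top camera showed all three drawer fronts within about 1 mm of flush. The tab was at 22.6 mm (scene camera) to 25.6 mm (top camera) left of the middle, where 25 mm is fully locked. The two cameras had differed by the same 3 mm before the push.
- **Bystanders:** the pot and stub were within 0.3 mm of where they started. I checked the jar, dropper, mouse and clamp only by eye in the pictures, and nothing looked disturbed.
- **Not confirmed:** the scene camera could not see the closed drawer fronts. Flushness therefore rests on the top depth image, the wrist picture and the matching stop positions.

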